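# Square up a two-layer chamber stack

### The job

Stack the two chamber plates in the white squaring jig: the blue plate flat on the bed, the amber plate flat on top of it, their long sides along the jig's longer steel fence. Push both plates snug against both fences so that the stack is square and its edges are flush, and leave the other things on the bench where they are.

Things in the scene. Friction and masses are not known exactly. Their poses are not given: they have to be found in the camera images.
- jig_corner (a point): inner corner of the squaring jig, on top of its bed, where the lines of the two inner fence faces meet. x points away from the robot (turned up to 0.2 rad), y left, z up. The longer fence's inner face is the plane x = 0, from y = -106 to -8 mm; the shorter one's is y = 0, from x = -88 to -8 mm. A squared plate has its centre at x = -30, y = -42 mm.
- jig: squaring jig, fixed to the worktop: white bed, top 12 mm above the worktop, two steel fences 12 mm thick standing 24 mm above the bed along its far and left sides. The origin lies on the worktop, 12 mm straight below the corner point; same axes. The free bed reaches from the corner to x = -95, y = -112 mm, open on those sides.
- blue_center (a point): flat frame plate, blue-painted aluminium, 60 mm (its x) x 84 mm (its y) x 8 mm thick (its z), with a window 26 x 46 mm through its middle, lying flat on the worktop; about 75 g; this point is its centre, 4 mm above its underside. Turned half round or upside down it is the same. The plates start near the front edge, one in front of the lamp supply's left side, one to its right.
- amber_center (a point): flat frame plate, orange-amber acrylic, 60 mm (its x) x 84 mm (its y) x 8 mm thick (its z), with a window 26 x 46 mm through its middle, lying flat on the worktop; about 45 g; this point is its centre, 4 mm above its underside. Turned half round or upside down it is the same. The plates start near the front edge, one in front of the lamp supply's left side, one to its right.
- plate_blue: the blue plate; origin at the centre of its underside
- plate_amber: the amber plate; origin at the centre of its underside
- lamp_front (a point): foot of the front of the tall beige lamp supply, an obstacle about 100 mm wide (y) and 0.35 m high that runs back (x) from here; its knobs stand out up to 30 mm to the robot. The jig stands to the left of it, in front of the microscope, whose eyepieces overhang; carry the plates past on the robot's side.
- coverslips: bystander, leave alone: small pale-blue and cream cover-glass box, 36 x 36 x 22 mm; origin at the centre of its underside
- timer: bystander, leave alone: white bench timer, 66 x 64 x 21 mm; origin at the centre of its underside
- marker: bystander, leave alone: white and blue marker pen, 135 mm long, lying; origin at the centre of its underside
- cube: bystander, leave alone: black filter cube with magenta windows, 45 x 34 x 43 mm; origin at the centre of its underside
Not all that is in view belongs to the job. Of the things that look like the plate_amber, the larger one is meant. There is more than one size of the plate_blue; the job needs the smaller.

How it is judged:
At the end, for the whole second after the job is handed in: Blue plate flat on the bed and amber plate flat on it, each with its long side parallel to the longer fence within 0.035 rad, its centre no more than 2 mm farther from either fence than when touching it, and its height within 2 mm; both at rest (x of blue_center in the frame of jig_corner between -0.032 and -0.0275 m and y of blue_center in the frame of jig_corner between -0.044 and -0.0395 m and z of blue_center in the frame of jig_corner between 0.002 and 0.006 m and angle between the y axis of each of blue_center, amber_center and the y axis of jig_corner, either way round below 0.035 rad and angle between the z axis of each of blue_center, amber_center and the z axis of jig_corner, either way round below 0.04 rad and linear speed of each of plate_blue, plate_amber below 0.01 m/s and x of amber_center in the frame of jig_corner between -0.032 and -0.0275 m and y of amber_center in the frame of jig_corner between -0.044 and -0.0395 m and z of amber_center in the frame of jig_corner between 0.01 and 0.014 m).
It fails at once if a bystander (cover-glass box, timer, marker, filter cube) is pushed more than 30 mm from its place (distance of any of coverslips, timer, marker, cube from where it was at the start of the episode above 0.03 m).
It also fails if it takes over 72 s, if anything falls off the work surface, if the arm or the gripper's body presses on something with over 40 N, if the wrist force passes 120 N, or if a joint passes its speed limit or range.

### The arm

A 6-joint arm with a two-finger parallel gripper is mounted at the origin on a cart in front of the work surface, level with it; the furniture and walls round the work are solid. World frame = base frame: x ahead of the robot, y to its left, z up, the work surface at z = 0. Lengths are in m, angles in rad, forces in N, time in s.
With the tool pointing down it reaches from about 0.4 to 0.825 m from the base axis. Payload 7 kg.
Tool frame: the origin (TCP) lies on the centre line of the jaws, within the pads' length; the fingertips stand 25 mm ahead of it and the grasp point (between the pads) lies 6 mm ahead of it; z points along the fingers, y is the line along which they close (so a half turn about z gives the same grasp; the last joint's range is limited). The gripper opens to 88 mm and grips with 3 to 60 N. Pads are 19 mm wide; open, the fingers measure 130 mm over their backs; the gripper's body (78 mm by 193 mm) begins 47 mm behind the grasp point.
Start: joints at [-0.922, 0.359, 0.012, 0, -1.224, -0.288], TCP at [0.238, -0.632, 0.252] pointing down, gripper open.
Joint ranges: [-3.07, 3.07], [-1.43, 2.12], [-1.02, 1.25], [-3.03, 1.67], [-3.05, -0], [-3.03, 3.03]. Speed limits (rad/s): [2.39, 2.39, 3.01, 3.14, 3.14, 3.14].

### API

Orientations are given as [roll, pitch, yaw] about the fixed x, y, z axes, in that order (R = Rz(yaw) Ry(pitch) Rx(roll)).
In Python, from station import readout, vision, arm gives the robot as it stands. The module is installed in compiled form; this text tells all that it offers.
- The arm moves only by the tool carry_out, never from a script. Its argument "commands" is a list of rows, each an object with "dp": the shift along the tool's x, y, z in m, a list of three; "rotation": the turn, a rotation vector about the tool's x, y, z in degrees, a list of three. In form: [{"dp": [dx, dy, dz], "rotation": [wx, wy, wz]}, ...]. A call has 1 to 8 rows; each row shifts and turns the commanded pose from where the row before left it, along the tool's axes as they then stand; what a row does not reach is not made up. A row lasts 1/8 s, in which the tool goes at most 62.5 mm and 10.7 degrees, less where a joint would pass 70% of its speed; a pose out of reach is approached as far as the arm can. A call with a gripper value outside its range is refused whole. "grip" is the finger opening in m, from 0 to 0.0876, set as the call begins (left out, the last holds). The fingers move at their own pace and stop on an object; "force" is the grip in N (left out, the last holds). Time passes only in rows, so rows that do not move let the fingers close. It gives the time, the measured TCP pose, the force, the opening and the grip force at its end, in the units of the state.
- readout.get_state(): the state, without advancing time (a new reading comes with each control period).
- vision.grab_frame(name): name is "scene" or "top" or "wrist"; returns (picture, depth): 480x640x3 uint8, red, green, blue; 480x640 float32, m along the optical axis (not along the pixel's ray), 0 where there is no reading.
- vision.calibration(name): a dict with "fovy" (degrees; the focal length in pixels is half the picture's height over the tangent of half this angle, whatever the lens; pixels are square), "cx", "cy" (the principal point, pixels), "origin" and "attitude" of the camera in the world; the wrist camera has in their place "mount" (4x4, takes a point from camera to tool coordinates, whose origin is the TCP and whose axes are the flange's). Camera axes: x right, y down, z forward; pixel columns grow to the right and rows downward; lengths in m; the calibration is good to about 2 mm. The wrist camera is an equidistant fisheye: a pixel r from the principal point sees the ray r / f radians off the axis. A picture is of the moment at which its call begins: read the wrist's pose just before it. calibration takes no time and is no camera call.
- arm.job_done(): hands the job in; it is judged then, once.
Trained networks look in the newest picture that a camera, given by its name, has taken for a name from the list of things; names that differ only in an ending like _2 or _b are one class to them, and where a whole thing is asked for, a point or a joint stands for the part that bears it (a point fixed in the world has none). Each returns a list of dicts, best first, with "score" (0 to 1); they miss things now and then, are a little off and sometimes report something else, mostly with a low value. They report only what shows in the picture. A call takes as long as a camera call. They do not tell look-alikes from the thing itself.
- vision.trace(label, camera): "pixels" (480x640 bool, what is visible of it) and "position" ([row, column] in pixels, amid what is visible of it).
The state is a dict: "t": time; "q": joint angles; "qd": joint speeds; "joint_efforts": joint torques, N m; "eef_pos": TCP position; "ee_rot": TCP orientation; "force": force on the tool from outside, world axes, zero at the start; "moment": the same for the moment, N m; "width": finger opening in m; "gripper_force": force on a finger pad.
Only numpy, scipy, OpenCV 4.12 (cv2) and the standard library are available. Lean on these libraries where they do the work, as an engineer would, in place of code of your own. Each camera call takes 0.05 s, during which the arm holds its last target. There are 200 camera calls.

## Working session

There is one attempt and no reset: what is moved stays moved. The work goes in short steps, Python scripts to look and compute and a tool call to move; the robot and the scene stay as the last step left them, time stands still between calls to the robot, and variables do not carry over. Pictures are saved under pics/ and viewed, at most 10 in all, crops included, and the job is handed in when it is done.

Besides the shell and the picture viewer there is one more tool, called after "Request:" by a JSON object that holds its "op" and its "data", one argument or row to a line. carry_out: Moves the arm, as the interface text tells. Its arguments: {"type":"object","properties":{"commands":{"type":"array"},"grip":{"type":"number"},"force":{"type":"number"}},"required":["commands"]}

```bash
mkdir -p pics
cat > h.py <<'E'
import numpy as np, cv2
from scipy.spatial.transform import Rotation as R
from station import readout, vision, arm
def grab(n):
    s=readout.get_state(); im,d=vision.grab_frame(n); return s,im,d
def save(n,im): cv2.imwrite('pics/'+n,im[:,:,::-1])
def rotm(a):
    a=np.array(a,float)
    if a.shape==(3,3): return a
    if a.size==4: return R.from_quat(a).as_matrix()
    return R.from_euler('xyz',a).as_matrix()
def world(n,d,px,s=None):
    """px: Nx2 (row,col) -> world pts"""
    c=vision.calibration(n); f=240/np.tan(np.radians(c['fovy'])/2)
    px=np.asarray(px); r=px[:,0].astype(int); q=px[:,1].astype(int); z=d[r,q]
    u=(px[:,1]-c['cx']); v=(px[:,0]-c['cy'])
    if n=='wrist':
        rr=np.hypot(u,v)+1e-9; th=rr/f; k=np.tan(th)/rr
        P=np.c_[u*k*z,v*k*z,z]; M=np.array(c['mount']); P=P@M[:3,:3].T+M[:3,3]
        return P@rotm(s['ee_rot']).T+np.array(s['eef_pos'])
    P=np.c_[u/f*z,v/f*z,z]
    return P@rotm(c['attitude']).T+np.array(c['origin'])
E
python3 - <<'E'
from h import *
print(readout.get_state())
for n in ('top','scene','wrist'):
    s,im,d=grab(n); print(n,vision.calibration(n)); save(n+'0.png',im)
E
```

```text
{'t': 0.0, 'q': array([-9.21896205e-01,  3.59391737e-01,  1.10574978e-02, -3.50153746e-04,
       -1.22410719e+00, -2.88069914e-01]), 'qd': array([-1.69297027e-04, -5.94056387e-04, -1.91765535e-06,  2.25822720e-04,
        3.67842896e-05,  1.37473316e-04]), 'joint_efforts': array([ 9.81593876e-04, -5.82720029e+01,  2.93059373e+01,  6.99721813e+00,
        6.92273868e-03, -1.37515135e-04]), 'eef_pos': array([ 0.23810754, -0.63112537,  0.25061893]), 'ee_rot': array([ 3.13992181e+00, -1.51821345e-04, -2.78088157e+00]), 'force': array([-0.02182193, -0.60401585,  0.57112862]), 'moment': array([ 0.04515425, -0.03301932,  0.02866971]), 'gripper_force': 0.0, 'width': 0.08777256017165873}
top {'fovy': 54.419268468280244, 'cx': 322.70241846380026, 'cy': 240.80200556075678, 'origin': array([ 0.40266082, -0.01242898,  1.38124218]), 'attitude': array([-3.03747237,  0.01248757, -1.57334385])}
scene {'fovy': 56.84345298586192, 'cx': 318.5345423512362, 'cy': 238.5191130795703, 'origin': array([-0.1712159 ,  0.82116392,  0.85847326]), 'attitude': array([-2.20168894,  0.00612433, -2.4259747 ])}
wrist {'fovy': 65.70646984690485, 'cx': 315.5485959219991, 'cy': 233.53409767677516, 'mount': array([[ 4.42233967e-05, -9.54869721e-01, -2.97024937e-01,
         8.05206045e-02],
       [ 9.99999772e-01,  2.42514562e-04, -6.30743086e-04,
         2.10859814e-04],
       [ 6.74310347e-04, -2.97024841e-01,  9.54869514e-01,
        -1.32306508e-01],
       [ 0.00000000e+00,  0.00000000e+00,  0.00000000e+00,
         1.00000000e+00]])}
```

View pics/top0.png

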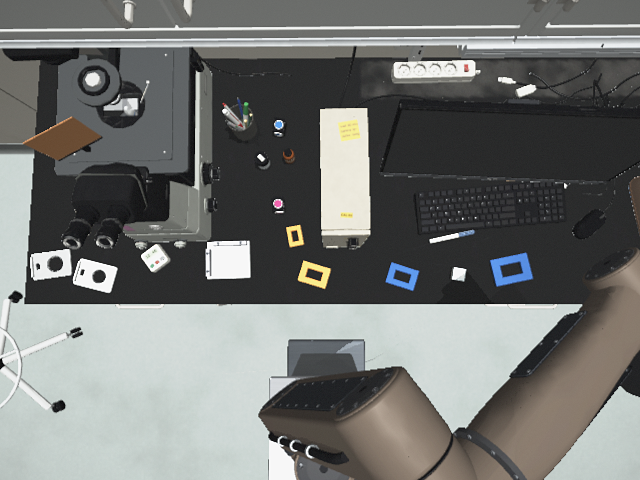

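View pics/scene0.png

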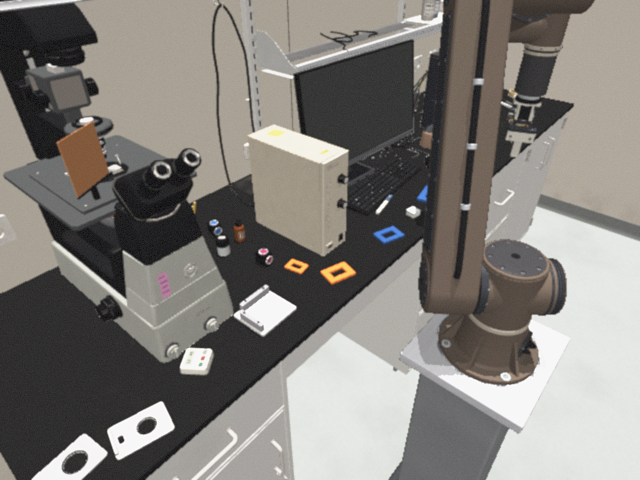

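Top view. Amber look-alikes: the larger plate at (row 274, col 314) and a small one at (236, 295). Blue look-alikes: the smaller plate at (276, 402) and a large one at (269, 511). I choose amber (274, 314) and blue (276, 402). The jig is at (260, 229). Next I measure these and check a crop.

```bash
cat >> h.py <<'E'
def masks(im):
    h=cv2.cvtColor(im,cv2.COLOR_RGB2HSV)
    return {'blue':cv2.inRange(h,(100,120,60),(120,255,255)),'amber':cv2.inRange(h,(10,90,120),(28,255,255))}
def plates(n,im,d,s=None,zr=(-.02,.06),mn=60,mx=.12):
    out=[]
    for k,m in masks(im).items():
        nl,l,st,_=cv2.connectedComponentsWithStats(m)
        for i in range(1,nl):
            if st[i,4]<mn: continue
            px=np.argwhere(l==i); P=world(n,d,px,s); z=np.median(P[:,2])
            P=P[np.abs(P[:,2]-z)<.004]
            if not zr[0]<z<zr[1] or len(P)<mn: continue
            (c,wh,a)=cv2.minAreaRect(P[:,:2].astype(np.float32)*1000)
            if wh[0]>wh[1]: a+=90; wh=wh[::-1]   # a = direction of short side
            a=(a+90)%180-90
            out.append((k,px.mean(0).round(),np.round(c,1),np.round(wh,1),round(a,1),round(z*1000,1)))
    return out
E
python3 - <<'E'
from h import *
s,im,d=grab('top')
for p in plates('top',im,d): print(*p)
m=cv2.cvtColor(im,cv2.COLOR_RGB2HSV)
for lab in ('jig','timer','coverslips','marker','cube','lamp_front'):
    for r in vision.trace(lab,'top')[:1]:
        P=world('top',d,np.argwhere(r['pixels']))
        print(lab,r['score'],np.round(r['position']),'xyz',np.median(P,0).round(3),P.min(0).round(3),P.max(0).round(3))
save('crop1.png',cv2.resize(im[210:310,190:550],(792,220),interpolation=cv2.INTER_CUBIC))
s=np.array(readout.get_state()['eef_pos'])
E
```

```text
blue [269. 511.] [ 462.1 -545.6] [ 77.3 111. ] 11.7 9.3
blue [276. 402.] [ 441.5 -226.1] [63.  84.2] -17.1 7.0
amber [236. 294.] [562.9  87.6] [43.5 62. ] -79.5 4.8
amber [274. 314.] [447.9  31.6] [62.9 84.6] -17.3 6.7
timer 0.8 [256. 155.] xyz [0.496 0.496 0.018] [ 0.403 -0.012 -0.007] [0.536 0.549 1.381]
coverslips 0.53 [272. 460.] xyz [ 0.447 -0.387  0.02 ] [ 0.403 -0.406  0.015] [ 0.464 -0.012  1.381]
marker 0.65 [237. 450.] xyz [ 0.559 -0.376  0.011] [ 0.403 -0.44  -0.004] [ 0.577 -0.012  1.381]
cube 0.71 [201. 276.] xyz [0.653 0.134 0.039] [ 0.631  0.117 -0.006] [0.687 0.16  0.048]Traceback (most recent call last):
  File "<stdin>", line 6, in <module>
ValueError: it knows: amber_center, blue_center, coverslips, cube, jig, jig_corner, marker, plate_amber, plate_blue, timer
```

```bash
cat >> h.py <<'E'
def wrap(a): return (a+180)%360-180
def plan(pos,yaw,n=None):
    """print constant-yaw-step rows from present pose to pos (m), yaw (deg)"""
    s=readout.get_state(); p=np.array(s['eef_pos']); Rm=rotm(s['ee_rot'])
    y=np.degrees(s['ee_rot'][2]); dy=wrap(yaw-y); D=np.array(pos)-p
    n=n or int(np.ceil(max(np.linalg.norm(D)/.05,abs(dy)/8,1)))
    for i in range(n):
        Ri=R.from_euler('z',dy*i/n,degrees=True).as_matrix()@Rm
        print((Ri.T@(D/n)).round(4).tolist(),[0,0,round(-dy/n,2)])
E
python3 - <<'E'
from h import *
s,im,d=grab('top')
save('crop1.png',cv2.resize(im[210:310,190:550],(792,220),interpolation=cv2.INTER_CUBIC))
g=np.argwhere(np.ones((480,640),bool)); P=world('top',d,g); 
ok=(d.ravel()>0)&(P[:,0]>.35)
for nm,b in (('lamp',(P[:,1]<.07)&(P[:,1]>-.1)&(P[:,2]>.1)&(P[:,2]<.4)),('jig',(P[:,1]<.36)&(P[:,1]>.2)&(P[:,0]<.6)&(P[:,2]>.008)&(P[:,2]<.1))):
    Q=P[ok&b]; print(nm,Q.min(0).round(3),Q.max(0).round(3),np.median(Q,0).round(3))
b=ok&(P[:,1]>.3)&(P[:,0]<.58)&(P[:,2]>.05); Q=P[b]; print('scope',Q.min(0).round(3),Q[np.argmin(Q[:,1])],Q[np.argmin(Q[:,0])])
plan([.44,-.226,.22],162.9)
E
```

```text
lamp [ 0.508 -0.1    0.1  ] [1.098 0.009 0.33 ] [ 0.666 -0.047  0.322]
jig [0.37  0.22  0.008] [0.6   0.36  0.099] [0.499 0.294 0.014]
scope [0.483 0.338 0.05 ] [0.57319495 0.3377551  0.05965786] [0.48343764 0.47865836 0.49310874]
[-0.0332, 0.0308, 0.0032] [0, 0, np.float64(3.78)]
[-0.0311, 0.0329, 0.0032] [0, 0, np.float64(3.78)]
[-0.0289, 0.0349, 0.0032] [0, 0, np.float64(3.78)]
[-0.0265, 0.0367, 0.0032] [0, 0, np.float64(3.78)]
[-0.024, 0.0384, 0.0032] [0, 0, np.float64(3.78)]
[-0.0214, 0.0399, 0.0032] [0, 0, np.float64(3.78)]
[-0.0188, 0.0412, 0.0032] [0, 0, np.float64(3.78)]
[-0.016, 0.0424, 0.0032] [0, 0, np.float64(3.78)]
[-0.0132, 0.0433, 0.0032] [0, 0, np.float64(3.78)]
[-0.0103, 0.0441, 0.0032] [0, 0, np.float64(3.78)]
```

View pics/crop1.png

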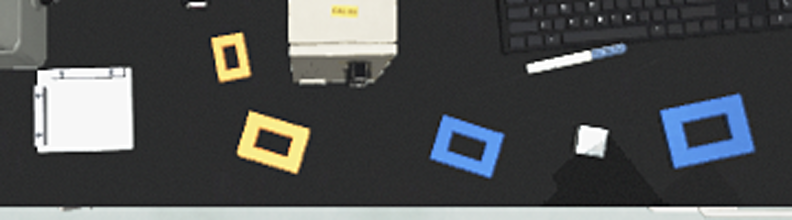

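The crop confirms it: the larger amber plate (crop 273, 142) and the smaller blue plate (466, 146) both measure about 62 x 84 mm. The jig is at (85, 110), with its fences on the far and left sides.

Request:
{"op": "carry_out", "data": {
  "commands": [
    {"dp":[-0.042,0.038,0.004],"rotation":[0,0,4.7]},
    {"dp":[-0.038,0.042,0.004],"rotation":[0,0,4.7]},
    {"dp":[-0.034,0.045,0.004],"rotation":[0,0,4.7]},
    {"dp":[-0.031,0.047,0.004],"rotation":[0,0,4.7]},
    {"dp":[-0.027,0.05,0.004],"rotation":[0,0,4.7]},
    {"dp":[-0.022,0.052,0.004],"rotation":[0,0,4.7]},
    {"dp":[-0.017,0.054,0.004],"rotation":[0,0,4.7]},
    {"dp":[-0.013,0.055,0.004],"rotation":[0,0,4.9]}
  ],
  "grip": 0.036,
  "force": 25
}}

```text
t: 1.5
eef_pos: [0.4379, -0.2236, 0.2199]
ee_rot: [3.141, 0.001, 2.84]
force: [2.1, -0.4, -1.2]
width: 0.0361
gripper_force: 0.0
```

```bash
cat > w.py <<'E'
from h import *
s,im,d=grab('wrist'); print('tcp',np.round(s['eef_pos'],4),np.degrees(s['ee_rot']).round(1),s['t'])
ps=plates('wrist',im,d,s,mn=800)
for p in ps: print(*p)
E
python3 - <<'E'
from w import *
save('w1.png',im)
p=[p for p in ps if p[0]=='blue'][0]
a=np.radians(p[4]); g=p[2]/1000-.0325*np.array([-np.sin(a),np.cos(a)]); print(g)
plan([*g,.026],p[4]+180)
E
```

```text
tcp [ 0.4379 -0.2236  0.2199] [1.800e+02 1.000e-01 1.627e+02] 1.5
blue [210. 316.] [ 441.7 -227.4] [60.7 83.9] -17.8 7.0
blue [286.  89.] [ 450.2 -514.4] [43.8 68.4] -78.2 9.4
amber [150. 547.] [447.1  30.3] [59.8 85.8] -17.0 6.9
amber [232. 592.] [565.8  91.1] [48.9 69. ] -78.4 4.5
[ 0.4317649  -0.25834421]
[-0.0009, -0.0099, 0.0484] [0, 0, np.float64(0.08)]
[-0.0009, -0.0099, 0.0484] [0, 0, np.float64(0.08)]
[-0.0009, -0.0099, 0.0484] [0, 0, np.float64(0.08)]
[-0.0009, -0.0099, 0.0484] [0, 0, np.float64(0.08)]
```

Request:
{"op": "carry_out", "data": {
  "commands": [
    {"dp":[-0.002,-0.02,0.03],"rotation":[0,0,0]},
    {"dp":[-0.0017,-0.0195,0.045],"rotation":[0,0,0]},
    {"dp":[0,0,0.05],"rotation":[0,0,0]},
    {"dp":[0,0,0.04],"rotation":[0,0,0]},
    {"dp":[0,0,0.02],"rotation":[0,0,0]},
    {"dp":[0,0,0.0084],"rotation":[0,0,0]},
    {"dp":[0,0,0],"rotation":[0,0,0]}
  ]
}}

```text
t: 2.42
eef_pos: [0.4294, -0.2642, 0.0264]
ee_rot: [-3.141, 0.0, 2.843]
force: [0.9, -0.6, 0.1]
width: 0.0359
gripper_force: 0.0
```

Request:
{"op": "carry_out", "data": {
  "commands": [
    {"dp":[0,0,0],"rotation":[0,0,0]},
    {"dp":[0,0,0],"rotation":[0,0,0]},
    {"dp":[0,0,0],"rotation":[0,0,0]}
  ],
  "grip": 0.01,
  "force": 25
}}

```text
t: 2.8
eef_pos: [0.4298, -0.2641, 0.0268]
ee_rot: [3.141, 0.001, 2.843]
force: [0.4, 1.9, 4.3]
width: 0.0178
gripper_force: 25.0
```

Run:
```python
from w import *
print(s['width'],s['gripper_force'],s['force'])
save('w2.png',im)
```

```text
tcp [ 0.4298 -0.2641  0.0268] [1.800e+02 1.000e-01 1.629e+02] 2.8
blue [265. 374.] [ 430.4 -229.7] [43.2 85. ] -16.9 7.1
0.017825421316936468 25.000707507133484 [0.42282675 1.89515934 4.33300189]
```

View pics/w2.png

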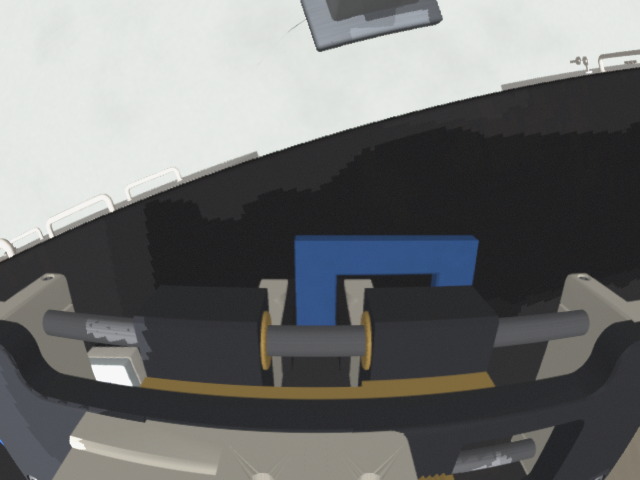

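The blue plate's short rail is gripped in the window at (330, 300). I lift it, square the yaw and carry it past on the robot's side.

Request:
{"op": "carry_out", "data": {
  "commands": [
    {"dp":[0,0,-0.02],"rotation":[0,0,0]},
    {"dp":[0,0,-0.05],"rotation":[0,0,0]},
    {"dp":[0,0,-0.05],"rotation":[0,0,0]},
    {"dp":[0,0,-0.05],"rotation":[0,0,0]},
    {"dp":[0.02,0,0],"rotation":[0,0,-8.5]},
    {"dp":[0,0,0],"rotation":[0,0,-8.6]}
  ]
}}

```text
t: 3.6
eef_pos: [0.4088, -0.2579, 0.1968]
ee_rot: [3.141, 0.001, -3.138]
force: [0.4, -0.4, -1.2]
width: 0.0181
gripper_force: 25.0
```

Run:
```python
from w import *
print(s['width'],s['gripper_force'],s['force'])
plan([.412,.11,.2],180,8)
```

```text
tcp [ 0.4088 -0.2579  0.1968] [ 1.800e+02  1.000e-01 -1.798e+02] 3.6
blue [255.  66.] [ 461.5 -546. ] [ 78.5 110.9] 11.6 9.4
amber [246. 572.] [447.3  30.3] [60.  86.7] -16.2 6.9
0.018138706129551006 24.999868869781494 [ 0.38175589 -0.37796546 -1.18999807]
[-0.0009, 0.046, -0.0004] [0, 0, np.float64(0.08)]
[-0.0008, 0.046, -0.0004] [0, 0, np.float64(0.08)]
[-0.0007, 0.046, -0.0004] [0, 0, np.float64(0.08)]
[-0.0007, 0.046, -0.0004] [0, 0, np.float64(0.08)]
[-0.0006, 0.046, -0.0004] [0, 0, np.float64(0.08)]
[-0.0005, 0.046, -0.0004] [0, 0, np.float64(0.08)]
[-0.0005, 0.046, -0.0004] [0, 0, np.float64(0.08)]
[-0.0004, 0.046, -0.0004] [0, 0, np.float64(0.08)]
```

Request:
{"op": "carry_out", "data": {
  "commands": [
    {"dp":[0,0.046,0],"rotation":[0,0,0]},
    {"dp":[0,0.046,0],"rotation":[0,0,0]},
    {"dp":[0,0.046,0],"rotation":[0,0,0]},
    {"dp":[0,0.046,0],"rotation":[0,0,0]},
    {"dp":[0,0.046,0],"rotation":[0,0,0]},
    {"dp":[0,0.046,0],"rotation":[0,0,0]},
    {"dp":[0,0.046,0],"rotation":[0,0,0]},
    {"dp":[0,0.046,0],"rotation":[0,0,0]}
  ]
}}

```text
t: 4.65
eef_pos: [0.4099, 0.1112, 0.1961]
ee_rot: [3.142, 0.0, 3.139]
force: [1.5, -0.4, -0.9]
width: 0.0179
gripper_force: 25.0
```

Request:
{"op": "carry_out", "data": {
  "commands": [
    {"dp":[0,0,0],"rotation":[0,0,0]}
  ]
}}

```text
t: 4.78
eef_pos: [0.4103, 0.1122, 0.196]
ee_rot: [-3.142, -0.0, -3.141]
force: [-0.2, 0.4, -1.7]
width: 0.0179
gripper_force: 25.0
```

Run:
```python
from w import *
save('w3.png',im); np.savez('w3.npz',im=im,d=d)
for p in plates('wrist',im,d,s,zr=(.08,.3),mn=500): print(*p)
```

```text
tcp [0.4103 0.1122 0.196 ] [-180.   -0. -180.] 4.775
amber [249. 229.] [447.   30.6] [61.3 84.9] -17.0 7.2
blue [265. 372.] [401.4 144.8] [44.1 83.9] 0.1 176.4
amber [388. 332.] [387.3 112.6] [ 3.1 85.8] 0.3 263.6
```

View pics/w3.png

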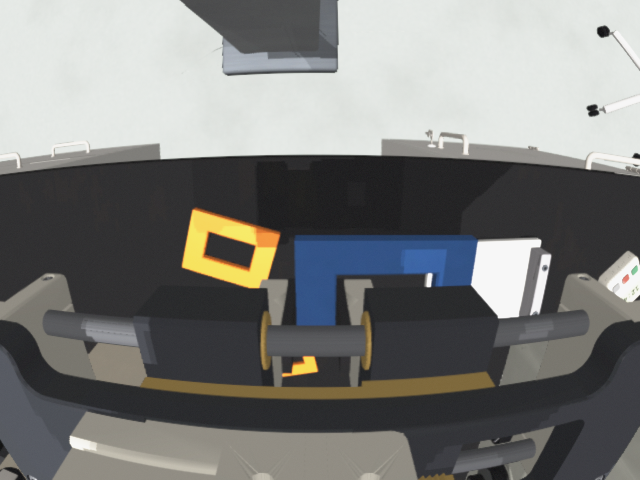

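The held plate is level, centred 32.6 mm to the +y side of the TCP. The jig is partly hidden on the right at (500, 270), so I measure it from the earlier top image.

Run:
```python
from h import *
im=cv2.imread('pics/top0.png')[:,:,::-1]
S=8; c=cv2.resize(im[225:295,190:265],None,fx=S,fy=S,interpolation=cv2.INTER_CUBIC)
save('jig8.png',c)
g=cv2.cvtColor(c,cv2.COLOR_RGB2GRAY); m=(g>225).astype(np.uint8)
n,l,st,_=cv2.connectedComponentsWithStats(m); i=1+st[1:,4].argmax()
ct=max(cv2.findContours((l==i).astype(np.uint8),cv2.RETR_EXTERNAL,cv2.CHAIN_APPROX_NONE)[0],key=cv2.contourArea)[:,0]
k=vision.calibration('top'); f=240/np.tan(np.radians(k['fovy'])/2)
def ray(px,z):
    px=np.asarray(px,float); u=(px[:,0]+.5)/S-.5+190; v=(px[:,1]+.5)/S-.5+225
    D=np.c_[(u-k['cx'])/f,(v-k['cy'])/f,np.ones(len(u))]@rotm(k['attitude']).T
    return k['origin']+D*((z-k['origin'][2])/D[:,2])[:,None]
P=ray(ct,.012)[:,:2]*1000
(c0,wh,a)=cv2.minAreaRect(P.astype(np.float32)); print(c0,wh,a); print(cv2.boxPoints((c0,wh,a)).round(1).tolist())
print(cv2.approxPolyDP(ct,12,True)[:,0].tolist(),ray(cv2.approxPolyDP(ct,12,True)[:,0],.012)[:,:2].round(4).tolist())
```

```text
(492.0493469238281, 284.95806884765625) (109.78312683105469, 128.27700805664062) 1.6463035345077515
[[435.29998779296875, 347.5], [439.0, 219.3000030517578], [548.7999877929688, 222.39999389648438], [545.0999755859375, 350.6000061035156]]
[[472, 133], [458, 131], [455, 163], [199, 172], [186, 162], [217, 156], [214, 133], [140, 138], [130, 214], [148, 220], [161, 190], [174, 208], [175, 405], [159, 411], [154, 380], [133, 381], [139, 427], [474, 419]] [[0.5455, 0.2234], [0.5463, 0.2286], [0.5344, 0.2295], [0.5314, 0.3242], [0.5351, 0.3291], [0.5373, 0.3177], [0.5459, 0.319], [0.5441, 0.3464], [0.5159, 0.3494], [0.5137, 0.3427], [0.5248, 0.3382], [0.5181, 0.3332], [0.4456, 0.3312], [0.4434, 0.3371], [0.4547, 0.3392], [0.4544, 0.3469], [0.4376, 0.3443], [0.4401, 0.2212]]
```

View pics/jig8.png

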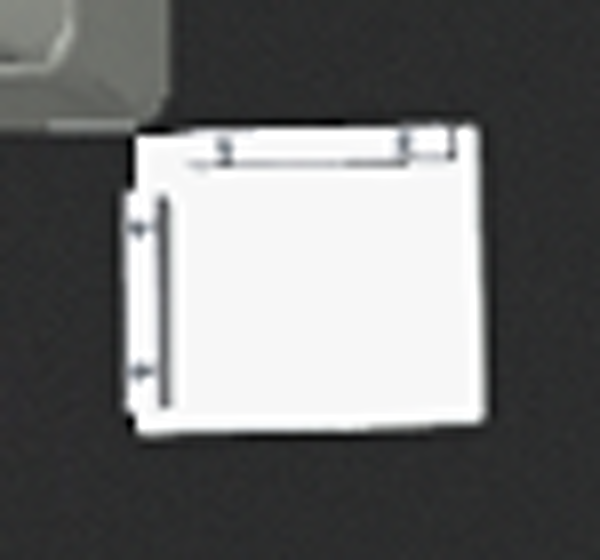

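Request:
{"op": "carry_out", "data": {
  "commands": [
    {"dp":[-0.0217,0.0346,0.015],"rotation":[0,0,-1.4]},
    {"dp":[-0.0217,0.0346,0.025],"rotation":[0,0,0]},
    {"dp":[-0.0217,0.0346,0.025],"rotation":[0,0,0]},
    {"dp":[-0.0217,0.0346,0.025],"rotation":[0,0,0]},
    {"dp":[0,0,0.03],"rotation":[0,0,0]},
    {"dp":[0,0,0.027],"rotation":[0,0,0]},
    {"dp":[0,0,0],"rotation":[0,0,0]},
    {"dp":[0,0,0],"rotation":[0,0,0]}
  ]
}}

```text
t: 5.82
eef_pos: [0.4951, 0.2493, 0.05]
ee_rot: [3.141, 0.001, -3.119]
force: [-0.3, -0.1, -1.3]
width: 0.0184
gripper_force: 25.0
```

Run:
```python
from w import *
s,im,d=grab('wrist'); save('w4.png',im)
s2,im2,d2=grab('scene'); save('s4.png',cv2.resize(im2[240:380,170:350],(720,560),interpolation=cv2.INTER_CUBIC))
print(s['force'])
plan([.4969,.2505,.0398],-178.6,1)
```

```text
tcp [0.4951 0.2493 0.05  ] [ 180.     0.  -178.7] 5.825
blue [265. 373.] [486. 282.] [45.  84.4] 1.3 30.3
amber [203.  18.] [455.  56.] [33.8 62. ] 73.5 6.9
[ 0.01095148  0.65379185 -1.25202117]
[-0.0017, 0.0005, 0.0107] [0, 0, np.float64(-0.06)]
```

View pics/w4.png

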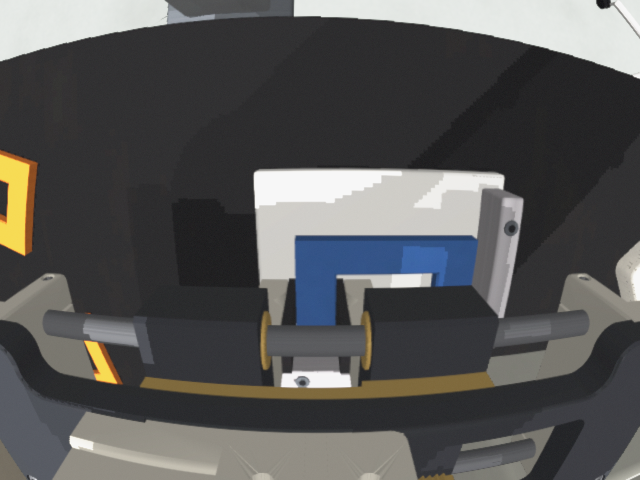

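The plate is over the bed, aligned with it, and the left fence at (500, 250) is clear. I lower it.

Request:
{"op": "carry_out", "data": {
  "commands": [
    {"dp":[0,0,0.006],"rotation":[0,0,0]},
    {"dp":[0,0,0.003],"rotation":[0,0,0]},
    {"dp":[0,0,0.001],"rotation":[0,0,0]},
    {"dp":[0,0,0.001],"rotation":[0,0,0]},
    {"dp":[0,0,0],"rotation":[0,0,0]}
  ]
}}

```text
t: 6.6
eef_pos: [0.4944, 0.2496, 0.0388]
ee_rot: [-3.141, -0.0, -3.117]
force: [-3.2, -0.6, 6.9]
width: 0.0184
gripper_force: 25.0
```

Run:
```python
from w import *
print(s['force'])
# fence inner face & bed edges from wrist depth
g=np.argwhere(d>0); P=world('wrist',d,g,s)
b=(P[:,0]>.4)&(P[:,0]<.49)&(P[:,1]>.2)&(P[:,1]<.37)
Q=P[b]
for zl,zh in ((.009,.015),(.03,.04)):
    q=Q[(Q[:,2]>zl)&(Q[:,2]<zh)]
    print(zl,len(q))
    for x in np.arange(.43,.49,.006):
        k=q[abs(q[:,0]-x)<.003]
        if len(k)>3: print(round(x,3),k[:,1].min().round(4),k[:,1].max().round(4),len(k))
    for y in np.arange(.22,.35,.015):
        k=q[abs(q[:,1]-y)<.003]
        if len(k)>3: print('y',round(y,3),k[:,0].min().round(4))
```

```text
tcp [0.4944 0.2496 0.0388] [-180.    -0.  -178.6] 6.6
blue [266. 373.] [484.7 282.1] [44.2 84.1] 1.4 19.2
amber [209.  11.] [456.9  63. ] [20.  61.4] 74.1 6.8
[-3.16239392 -0.58942063  6.90823224]
0.009 18222
0.436 0.2197 0.3442 1586
0.442 0.2192 0.3451 3363
0.448 0.2196 0.3323 3175
0.454 0.2195 0.3324 3075
0.46 0.2198 0.3326 3095
0.466 0.2201 0.3331 1089
0.472 0.2201 0.3326 620
0.478 0.2203 0.333 603
0.484 0.2206 0.3337 1241
y 0.22 0.4385
y 0.235 0.4375
y 0.25 0.437
y 0.265 0.437
y 0.28 0.4364
y 0.295 0.4359
y 0.31 0.4353
y 0.325 0.4349
y 0.34 0.4347
0.03 3475
0.442 0.3306 0.3429 249
0.448 0.3304 0.3434 380
0.454 0.3307 0.3432 375
0.46 0.3305 0.3443 347
0.466 0.3311 0.3438 338
0.472 0.3309 0.3442 334
0.478 0.3314 0.3443 312
0.484 0.2294 0.3448 922
y 0.235 0.483
y 0.265 0.4821
y 0.34 0.4415
```

Request:
{"op": "carry_out", "data": {
  "commands": [
    {"dp":[0,0,-0.001],"rotation":[0,0,-0.3]},
    {"dp":[-0.004,0,0],"rotation":[0,0,0]},
    {"dp":[-0.003,0,0],"rotation":[0,0,0]},
    {"dp":[0,0.004,0],"rotation":[0,0,0]},
    {"dp":[0,0.003,0],"rotation":[0,0,0]},
    {"dp":[0,0,0],"rotation":[0,0,0]}
  ]
}}

```text
t: 7.4
eef_pos: [0.5013, 0.2572, 0.0391]
ee_rot: [-3.141, -0.0, -3.112]
force: [-0.8, 0.4, -1.2]
width: 0.0178
gripper_force: 25.0
```

Request:
{"op": "carry_out", "data": {
  "commands": [
    {"dp":[-0.001,0,0],"rotation":[0,0,0]},
    {"dp":[-0.001,0,0],"rotation":[0,0,0]},
    {"dp":[0,0,0],"rotation":[0,0,0]}
  ]
}}

```text
t: 7.78
eef_pos: [0.5026, 0.2568, 0.039]
ee_rot: [-3.141, -0.001, -3.113]
force: [-4.9, 2.7, 1.2]
width: 0.0181
gripper_force: 25.0
```

Request:
{"op": "carry_out", "data": {
  "commands": [
    {"dp":[-0.001,0,0],"rotation":[0,0,0]},
    {"dp":[0,0,0],"rotation":[0,0,0]}
  ]
}}

```text
t: 8.02
eef_pos: [0.5026, 0.2568, 0.0389]
ee_rot: [-3.141, -0.003, -3.113]
force: [-10.1, 3.2, 3.8]
width: 0.018
gripper_force: 25.0
```

Request:
{"op": "carry_out", "data": {
  "commands": [
    {"dp":[0,0.001,0],"rotation":[0,0,0]},
    {"dp":[0,0.001,0],"rotation":[0,0,0]},
    {"dp":[0,0,0],"rotation":[0,0,0]}
  ]
}}

```text
t: 8.4
eef_pos: [0.5025, 0.2572, 0.0388]
ee_rot: [-3.139, -0.003, -3.113]
force: [-7.4, -3.7, 3.5]
width: 0.0183
gripper_force: 25.0
```

Request:
{"op": "carry_out", "data": {
  "commands": [
    {"dp":[0,0.001,0],"rotation":[0,0,0]},
    {"dp":[0,0.001,0],"rotation":[0,0,0]},
    {"dp":[0,0,0],"rotation":[0,0,0]}
  ]
}}

```text
t: 8.78
eef_pos: [0.5025, 0.2583, 0.0388]
ee_rot: [-3.138, -0.004, -3.113]
force: [-3.4, -8.1, 4.4]
width: 0.0177
gripper_force: 25.0
```

Run:
```python
from w import *
print(s['force'],s['moment'])
P=world('wrist',d,np.argwhere(d>0),s); b=(P[:,0]>.44)&(P[:,0]<.49)&(P[:,1]>.322)&(P[:,1]<.36)&(P[:,2]>.028)&(P[:,2]<.04)
for x in np.arange(.445,.485,.008):
    k=P[b&(abs(P[:,0]-x)<.004)]; print(round(x,3),np.percentile(k[:,1],2).round(4),len(k))
```

```text
tcp [0.5025 0.2583 0.0388] [-179.8   -0.2 -178.4] 8.775
blue [265. 373.] [492.6 290.8] [44.4 84.4] 2.0 19.1
amber [195.   6.] [458.2  69.7] [15.3 61.2] 82.0 5.7
[-3.38999746 -8.06295596  4.42313436] [-2.59487927  1.3814279   0.01440123]
0.445 0.3308 581
0.453 0.331 595
0.461 0.3312 533
0.469 0.3314 531
0.477 0.3319 510
```

Request:
{"op": "carry_out", "data": {
  "commands": [
    {"dp":[0,0.001,0],"rotation":[0,0,0]},
    {"dp":[0,0.001,0],"rotation":[0,0,0]},
    {"dp":[0,0,0],"rotation":[0,0,0]}
  ]
}}

```text
t: 9.2
eef_pos: [0.5025, 0.2585, 0.0388]
ee_rot: [-3.135, -0.005, -3.113]
force: [0.2, -15.4, 6.6]
width: 0.0177
gripper_force: 25.0
```

Request:
{"op": "carry_out", "data": {
  "commands": [
    {"dp":[-0.001,0,0],"rotation":[0,0,0]},
    {"dp":[-0.001,0,0],"rotation":[0,0,0]},
    {"dp":[0,0,0],"rotation":[0,0,0]}
  ]
}}

```text
t: 9.57
eef_pos: [0.5026, 0.2584, 0.0387]
ee_rot: [-3.135, -0.007, -3.114]
force: [-9.5, -11.3, 13.9]
width: 0.0181
gripper_force: 25.1
```

Request:
{"op": "carry_out", "data": {
  "commands": [
    {"dp":[0.0015,-0.002,-0.001],"rotation":[0,0,0]},
    {"dp":[0,0,0],"rotation":[0,0,0]}
  ]
}}

```text
t: 9.82
eef_pos: [0.5025, 0.2583, 0.0393]
ee_rot: [-3.138, -0.004, -3.114]
force: [-4.1, -5.1, 2.0]
width: 0.0178
gripper_force: 25.0
```

Request:
{"op": "carry_out", "data": {
  "commands": [
    {"dp":[0,0,0],"rotation":[0,0,0]},
    {"dp":[0,0,0],"rotation":[0,0,0]},
    {"dp":[0,0,-0.02],"rotation":[0,0,0]},
    {"dp":[0,0,-0.05],"rotation":[0,0,0]},
    {"dp":[0,0,-0.05],"rotation":[0,0,0]},
    {"dp":[-0.02,0.03,-0.05],"rotation":[0,0,0]},
    {"dp":[0,0,0],"rotation":[0,0,0]},
    {"dp":[0,0,0],"rotation":[0,0,0]}
  ],
  "grip": 0.032
}}

```text
t: 10.82
eef_pos: [0.5226, 0.2927, 0.211]
ee_rot: [3.14, -0.001, -3.11]
force: [-9.9, 1.0, 4.3]
width: 0.032
gripper_force: 0.0
```

Run:
```python
from w import *
save('w5.png',im)
P=world('wrist',d,np.argwhere(d>0),s)
q=P[(P[:,2]>.028)&(P[:,2]<.042)&(P[:,0]>.4)&(P[:,0]<.57)&(P[:,1]>.2)&(P[:,1]<.37)]
for x in np.arange(.45,.52,.01):
    k=q[abs(q[:,0]-x)<.004]; k=k[k[:,1]>.3]; print('x',round(x,3),np.percentile(k[:,1],3).round(4),k[:,1].max().round(4))
for y in np.arange(.24,.33,.01):
    k=q[abs(q[:,1]-y)<.004]; k=k[k[:,0]>.51]; print('y',round(y,3),np.percentile(k[:,0],3).round(4),k[:,0].max().round(4))
```

```text
tcp [0.5226 0.2927 0.211 ] [ 179.9   -0.  -178.2] 10.825
blue [188. 314.] [501.  291.3] [58.8 83.1] 1.8 19.2
amber [136.  71.] [447.2  30.7] [60.9 86.7] -17.0 7.1
amber [240. 122.] [562.3  86.9] [46.4 59.9] -79.5 4.7
x 0.45 0.3317 0.3436
x 0.46 0.3317 0.3433
x 0.47 0.332 0.3437
x 0.48 0.3322 0.3444
x 0.49 0.3323 0.3441
x 0.5 0.3326 0.345
x 0.51 0.3328 0.3447
x 0.52 0.333 0.3454
y 0.24 0.5327 0.5448
y 0.25 0.5324 0.5445
y 0.26 0.532 0.5443
y 0.27 0.5319 0.5439
y 0.28 0.5314 0.5434
y 0.29 0.5312 0.5433
y 0.3 0.5309 0.5431
y 0.31 0.5305 0.5428
y 0.32 0.5302 0.5423
y 0.33 0.5106 0.5203
```

View pics/w5.png

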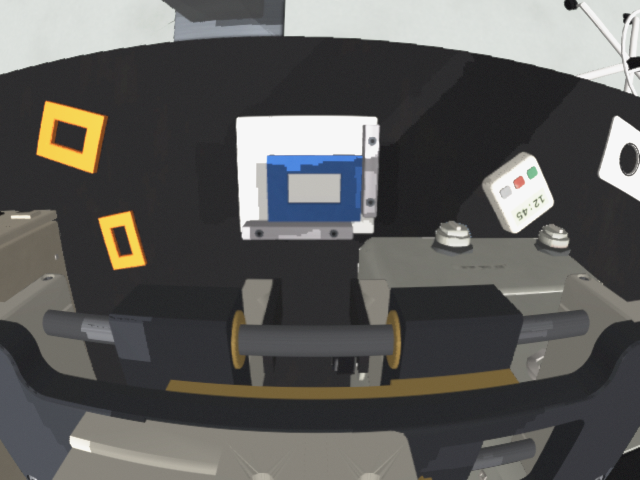

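Blue sits snug: its yaw of 1.8° matches the fence, and its edges meet both fences (plate at (314, 188)). Next is the amber plate.

Request:
{"op": "carry_out", "data": {
  "commands": [
    {"dp":[0.03,-0.035,0],"rotation":[0,0,2.2]},
    {"dp":[0.02,-0.045,0],"rotation":[0,0,2.2]},
    {"dp":[0.02,-0.05,0],"rotation":[0,0,2.2]},
    {"dp":[0.015,-0.05,0.01],"rotation":[0,0,2.4]},
    {"dp":[0,-0.05,0.03],"rotation":[0,0,4.6]},
    {"dp":[0,-0.05,0.03],"rotation":[0,0,5]},
    {"dp":[0,0,0.03],"rotation":[0,0,0]},
    {"dp":[0,0,0],"rotation":[0,0,0]}
  ],
  "grip": 0.036
}}

```text
t: 11.88
eef_pos: [0.4154, 0.0141, 0.1092]
ee_rot: [-3.14, -0.002, 2.845]
force: [0.2, -0.0, 0.0]
width: 0.0362
gripper_force: 0.0
```

Run:
```python
from w import *
print(s['force'])
plan([.4376,-.0005,.0267],163.,1)
```

```text
tcp [0.4154 0.0141 0.1092] [-1.799e+02 -1.000e-01  1.630e+02] 11.875
blue [255. 623.] [501.6 266.5] [38.1 62. ] -88.8 19.0
amber [270. 343.] [447.   30.6] [61.3 84.4] -17.1 7.2
[ 0.2290596  -0.04603324  0.04817631]
[-0.0247, -0.0085, 0.0837] [0, 0, np.float64(0.08)]
```

Request:
{"op": "carry_out", "data": {
  "commands": [
    {"dp":[-0.0247,-0.0085,0.01],"rotation":[0,0,0]},
    {"dp":[0,0,0.03],"rotation":[0,0,0]},
    {"dp":[0,0,0.025],"rotation":[0,0,0]},
    {"dp":[0,0,0.013],"rotation":[0,0,0]},
    {"dp":[0,0,0.0057],"rotation":[0,0,0]},
    {"dp":[0,0,0],"rotation":[0,0,0]}
  ]
}}

```text
t: 12.68
eef_pos: [0.4381, 0.0002, 0.0271]
ee_rot: [3.141, 0.001, 2.847]
force: [0.4, -0.0, -0.0]
width: 0.036
gripper_force: 0.0
```

Request:
{"op": "carry_out", "data": {
  "commands": [
    {"dp":[0,0,0],"rotation":[0,0,0]},
    {"dp":[0,0,0],"rotation":[0,0,0]},
    {"dp":[0,0,0],"rotation":[0,0,0]}
  ],
  "grip": 0.01,
  "force": 25
}}

```text
t: 13.05
eef_pos: [0.4377, -0.0003, 0.027]
ee_rot: [3.141, 0.001, 2.846]
force: [-1.2, 1.7, 6.0]
width: 0.018
gripper_force: 25.0
```

Request:
{"op": "carry_out", "data": {
  "commands": [
    {"dp":[0,0,-0.02],"rotation":[0,0,0]},
    {"dp":[0.01,0,-0.05],"rotation":[0,0,0]},
    {"dp":[0.015,0,-0.05],"rotation":[0,0,0]},
    {"dp":[0,0,-0.01],"rotation":[0,0,-9]},
    {"dp":[0,0.02,0],"rotation":[0,0,-9.8]},
    {"dp":[0,0.04,0],"rotation":[0,0,0]},
    {"dp":[0,0,0],"rotation":[0,0,0]}
  ]
}}

```text
t: 13.92
eef_pos: [0.415, 0.0682, 0.1567]
ee_rot: [3.141, 0.001, -3.107]
force: [-0.9, 0.2, -0.3]
width: 0.0183
gripper_force: 25.0
```

Run:
```python
from w import *
print(s['force'],s['width'])
```

```text
tcp [0.415  0.0682 0.1567] [ 180.    0. -178.] 13.925
blue [303. 531.] [480.3 277.6] [21.8 61.7] 5.2 19.1
[-0.87802917  0.24420135 -0.28445032] 0.018327087731414
```

Run:
```python
from w import *
p=[p for p in plates('wrist',im,d,s,zr=(.1,.2),mn=2000) if p[0]=='amber'][0]; print(*p)
a=np.radians(p[4]); ux=np.array([np.cos(a),np.sin(a)])
c=p[2]/1000+ux*(.030-p[3][0]/2000); off=c-s['eef_pos'][:2]; print('off',off)
yaw=np.degrees(s['ee_rot'][2])+1.8-p[4]; r=R.from_euler('z',1.8-p[4],degrees=True).as_matrix()[:2,:2]
t=np.array([.4952,.2851])-r@off; print(t,yaw)
plan([*t,.08],yaw,5); plan([*t,.08],yaw,1)
```

```text
tcp [0.4146 0.0673 0.1565] [ 180.   -0. -178.] 13.975
blue [303. 532.] [480.9 278. ] [21.6 61.7] 3.7 19.1
amber [266. 373.] [404.7  99.9] [44.2 84.6] 2.6 136.6
off [-0.00204765  0.03297171]
[0.49678709 0.25210292] -178.8294733112222
[-0.0177, 0.0365, 0.0153] [0, 0, np.float64(0.15)]
[-0.0176, 0.0366, 0.0153] [0, 0, np.float64(0.15)]
[-0.0175, 0.0366, 0.0153] [0, 0, np.float64(0.15)]
[-0.0174, 0.0366, 0.0153] [0, 0, np.float64(0.15)]
[-0.0173, 0.0367, 0.0153] [0, 0, np.float64(0.15)]
[-0.0885, 0.1825, 0.0763] [0, 0, np.float64(0.76)]
```

Request:
{"op": "carry_out", "data": {
  "commands": [
    {"dp":[-0.0177,0.0366,0.01],"rotation":[0,0,0.4]},
    {"dp":[-0.0176,0.0366,0.016],"rotation":[0,0,0.4]},
    {"dp":[-0.0175,0.0366,0.016],"rotation":[0,0,0]},
    {"dp":[-0.0174,0.0366,0.016],"rotation":[0,0,0]},
    {"dp":[-0.0173,0.0366,0.018],"rotation":[0,0,0]},
    {"dp":[0,0,0.026],"rotation":[0,0,0]},
    {"dp":[0,0,0],"rotation":[0,0,0]}
  ]
}}

```text
t: 14.9
eef_pos: [0.4969, 0.2497, 0.0523]
ee_rot: [-3.138, -0.004, -3.124]
force: [-0.2, -0.6, -0.1]
width: 0.0181
gripper_force: 25.0
```

Run:
```python
from w import *
print(s['force'])
p=[p for p in ps if p[0]=='amber' and p[5]>15][0]
a=np.radians(p[4]); ux=np.array([np.cos(a),np.sin(a)])
print(p[2]/1000+ux*(.030-p[3][0]/2000))
```

```text
tcp [0.4969 0.2497 0.0523] [-179.8   -0.2 -179. ] 14.9
amber [266. 373.] [487.7 282.3] [44.  84.3] 1.1 32.3
[-0.19671867 -0.61010006 -0.08008849]
[0.49569853 0.28245358]
```

Request:
{"op": "carry_out", "data": {
  "commands": [
    {"dp":[0,0,0.0025],"rotation":[0,0,-0.7]},
    {"dp":[0,0,0.0015],"rotation":[0,0,0]},
    {"dp":[0,0,0.001],"rotation":[0,0,0]},
    {"dp":[0,0,0],"rotation":[0,0,0]}
  ]
}}

```text
t: 15.45
eef_pos: [0.4982, 0.2516, 0.0498]
ee_rot: [3.141, 0.0, -3.111]
force: [-0.5, 0.6, -0.4]
width: 0.018
gripper_force: 25.0
```

Request:
{"op": "carry_out", "data": {
  "commands": [
    {"dp":[-0.002,0,0],"rotation":[0,0,0]},
    {"dp":[-0.002,0,0],"rotation":[0,0,0]},
    {"dp":[0,0.003,0],"rotation":[0,0,0]},
    {"dp":[0,0.003,0],"rotation":[0,0,0]},
    {"dp":[0,0,0],"rotation":[0,0,0]}
  ]
}}

```text
t: 16.08
eef_pos: [0.5019, 0.258, 0.0494]
ee_rot: [-3.142, 0.0, -3.11]
force: [-0.5, -0.9, -0.6]
width: 0.0179
gripper_force: 25.0
```

Request:
{"op": "carry_out", "data": {
  "commands": [
    {"dp":[0,0,0.001],"rotation":[0,0,0]},
    {"dp":[0,0,0.001],"rotation":[0,0,0]},
    {"dp":[0,0,0],"rotation":[0,0,0]}
  ]
}}

```text
t: 16.45
eef_pos: [0.5019, 0.2576, 0.0473]
ee_rot: [-3.141, -0.0, -3.111]
force: [-0.3, -0.4, -0.5]
width: 0.0181
gripper_force: 25.0
```

Request:
{"op": "carry_out", "data": {
  "commands": [
    {"dp":[-0.001,0,0],"rotation":[0,0,0]},
    {"dp":[-0.001,0,0],"rotation":[0,0,0]},
    {"dp":[0,0,0],"rotation":[0,0,0]}
  ]
}}

```text
t: 16.82
eef_pos: [0.5023, 0.2575, 0.0472]
ee_rot: [-3.141, -0.003, -3.111]
force: [-8.3, 2.9, 3.1]
width: 0.0177
gripper_force: 25.0
```

Request:
{"op": "carry_out", "data": {
  "commands": [
    {"dp":[0,0.001,0],"rotation":[0,0,0]},
    {"dp":[0,0.001,0],"rotation":[0,0,0]},
    {"dp":[0,0.001,0],"rotation":[0,0,0]},
    {"dp":[0,0,0],"rotation":[0,0,0]}
  ]
}}

```text
t: 17.32
eef_pos: [0.5022, 0.2583, 0.047]
ee_rot: [-3.138, -0.004, -3.111]
force: [-4.1, -6.9, 4.9]
width: 0.018
gripper_force: 25.0
```

Request:
{"op": "carry_out", "data": {
  "commands": [
    {"dp":[0,0.001,0],"rotation":[0,0,0]},
    {"dp":[-0.001,0.001,0],"rotation":[0,0,0]},
    {"dp":[0,0,0.0005],"rotation":[0,0,0]},
    {"dp":[0,0,0],"rotation":[0,0,0]}
  ]
}}

```text
t: 17.82
eef_pos: [0.5023, 0.2585, 0.047]
ee_rot: [-3.135, -0.006, -3.112]
force: [-6.9, -12.9, 15.1]
width: 0.0177
gripper_force: 25.0
```

Request:
{"op": "carry_out", "data": {
  "commands": [
    {"dp":[0.0015,-0.002,-0.0015],"rotation":[0,0,0]},
    {"dp":[0,0,0],"rotation":[0,0,0]}
  ]
}}

```text
t: 18.08
eef_pos: [0.5021, 0.2583, 0.0479]
ee_rot: [-3.138, -0.003, -3.111]
force: [-0.3, -7.6, -2.2]
width: 0.0177
gripper_force: 25.0
```

Request:
{"op": "carry_out", "data": {
  "commands": [
    {"dp":[0,0,0],"rotation":[0,0,0]},
    {"dp":[0,0,0],"rotation":[0,0,0]},
    {"dp":[0,0,-0.02],"rotation":[0,0,0]},
    {"dp":[0,0,-0.05],"rotation":[0,0,0]},
    {"dp":[0,0,-0.05],"rotation":[0,0,0]},
    {"dp":[-0.015,0.03,-0.05],"rotation":[0,0,0]},
    {"dp":[0,0,0],"rotation":[0,0,0]},
    {"dp":[0,0,0],"rotation":[0,0,0]}
  ],
  "grip": 0.032
}}

```text
t: 19.08
eef_pos: [0.5171, 0.2914, 0.2182]
ee_rot: [3.141, -0.0, -3.11]
force: [-0.1, -0.6, -0.8]
width: 0.032
gripper_force: 0.0
```

Run:
```python
from w import *
save('w6.png',cv2.resize(im[90:270,180:420],(800,600),interpolation=cv2.INTER_CUBIC))
P=world('wrist',d,np.argwhere(d>0),s)
q=P[(P[:,2]>.031)&(P[:,2]<.042)&(P[:,0]>.4)&(P[:,0]<.57)&(P[:,1]>.2)&(P[:,1]<.37)]
k=q[abs(q[:,0]-.5)<.004]; k=k[k[:,1]>.3]; print(np.percentile(k[:,1],3))
k=q[abs(q[:,1]-.291)<.004]; k=k[k[:,0]>.51]; print(np.percentile(k[:,0],3))
print(s['force'])
```

```text
tcp [0.5171 0.2914 0.2182] [ 180.    -0.  -178.2] 19.075
amber [194. 315.] [501.1 290.9] [60.5 83.8] 1.7 27.2
amber [243. 127.] [562.1  88. ] [44.8 60.2] -79.3 4.7
0.3324758561662856
0.5307763052454447
[-0.12170584 -0.56374568 -0.81244643]
```

View pics/w6.png

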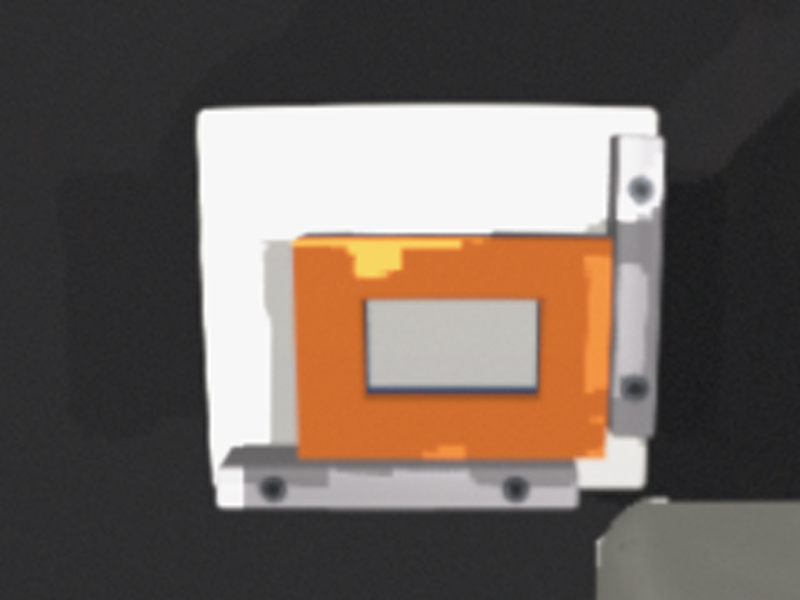

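Amber is flat on blue and against both fences (its edges meet them at crop (610, 350) and (450, 460)). A final light push with closed fingers on each open side will make sure both plates are snug.

Request:
{"op": "carry_out", "data": {
  "commands": [
    {"dp":[0.036,-0.0005,0],"rotation":[0,0,0]},
    {"dp":[0.037,-0.0005,0.03],"rotation":[0,0,0]},
    {"dp":[0,0,0.05],"rotation":[0,0,0]},
    {"dp":[0,0,0.05],"rotation":[0,0,0]},
    {"dp":[0,0,0.035],"rotation":[0,0,0]},
    {"dp":[0,0,0.012],"rotation":[0,0,0]},
    {"dp":[0,0,0],"rotation":[0,0,0]}
  ],
  "grip": 0.0,
  "force": 15
}}

```text
t: 20.0
eef_pos: [0.4442, 0.2873, 0.0408]
ee_rot: [-3.14, -0.001, -3.111]
force: [0.2, -0.2, 0.7]
width: 0.0007
gripper_force: 0.0
```

Request:
{"op": "carry_out", "data": {
  "commands": [
    {"dp":[-0.004,0,0],"rotation":[0,0,0]},
    {"dp":[-0.004,0,0],"rotation":[0,0,0]},
    {"dp":[-0.003,0,0],"rotation":[0,0,0]},
    {"dp":[0,0,0],"rotation":[0,0,0]}
  ]
}}

```text
t: 20.5
eef_pos: [0.4559, 0.2884, 0.0418]
ee_rot: [3.141, 0.0, -3.111]
force: [-0.8, -0.3, -0.4]
width: 0.0001
gripper_force: 0.0
```

Request:
{"op": "carry_out", "data": {
  "commands": [
    {"dp":[-0.002,0,0],"rotation":[0,0,0]},
    {"dp":[-0.002,0,0],"rotation":[0,0,0]},
    {"dp":[0,0,0],"rotation":[0,0,0]}
  ]
}}

```text
t: 20.88
eef_pos: [0.4596, 0.2884, 0.0414]
ee_rot: [-3.142, -0.0, -3.111]
force: [-0.9, -0.2, -0.3]
width: 0.0007
gripper_force: 0.0
```

Request:
{"op": "carry_out", "data": {
  "commands": [
    {"dp":[-0.001,0,0],"rotation":[0,0,0]},
    {"dp":[-0.001,0,0],"rotation":[0,0,0]},
    {"dp":[0,0,0],"rotation":[0,0,0]}
  ]
}}

```text
t: 21.25
eef_pos: [0.4603, 0.2883, 0.0414]
ee_rot: [-3.141, -0.002, -3.111]
force: [-7.3, 2.2, 4.8]
width: 0.0004
gripper_force: 3.8
```

Request:
{"op": "carry_out", "data": {
  "commands": [
    {"dp":[-0.001,0,0],"rotation":[0,0,0]},
    {"dp":[0,0,0],"rotation":[0,0,0]},
    {"dp":[0.015,0,0],"rotation":[0,0,0]},
    {"dp":[0,-0.02,-0.05],"rotation":[0,0,0]},
    {"dp":[0,-0.058,-0.01],"rotation":[0,0,0]},
    {"dp":[-0.05,0,0],"rotation":[0,0,0]},
    {"dp":[0,0,0.03],"rotation":[0,0,0]},
    {"dp":[0,0,0.03],"rotation":[0,0,0]}
  ]
}}

```text
t: 22.25
eef_pos: [0.5001, 0.2114, 0.0411]
ee_rot: [3.141, 0.001, -3.112]
force: [0.1, -0.1, -0.6]
width: -0.0001
gripper_force: 0.0
```

Request:
{"op": "carry_out", "data": {
  "commands": [
    {"dp":[0,0.003,0],"rotation":[0,0,0]},
    {"dp":[0,0.003,0],"rotation":[0,0,0]},
    {"dp":[0,0,0],"rotation":[0,0,0]}
  ]
}}

```text
t: 22.62
eef_pos: [0.5001, 0.2186, 0.0427]
ee_rot: [3.14, 0.002, -3.11]
force: [-0.5, -0.1, -0.0]
width: 0.0006
gripper_force: 0.0
```

Request:
{"op": "carry_out", "data": {
  "commands": [
    {"dp":[0,0.002,0.0005],"rotation":[0,0,0]},
    {"dp":[0,0.002,0.0005],"rotation":[0,0,0]},
    {"dp":[0,0,0],"rotation":[0,0,0]}
  ]
}}

```text
t: 23.0
eef_pos: [0.4996, 0.2218, 0.0406]
ee_rot: [3.141, 0.0, -3.111]
force: [0.2, 0.5, -0.0]
width: 0.0007
gripper_force: 0.0
```

Request:
{"op": "carry_out", "data": {
  "commands": [
    {"dp":[0,0.0015,0],"rotation":[0,0,0]},
    {"dp":[0,0.0015,0],"rotation":[0,0,0]},
    {"dp":[0,0,0],"rotation":[0,0,0]}
  ]
}}

```text
t: 23.38
eef_pos: [0.4995, 0.2247, 0.0404]
ee_rot: [-3.142, -0.0, -3.111]
force: [0.1, 0.1, -0.3]
width: 0.0002
gripper_force: 0.0
```

Request:
{"op": "carry_out", "data": {
  "commands": [
    {"dp":[0,0.0015,0],"rotation":[0,0,0]},
    {"dp":[0,0.001,0],"rotation":[0,0,0]},
    {"dp":[0,0,0],"rotation":[0,0,0]}
  ]
}}

```text
t: 23.75
eef_pos: [0.4993, 0.2272, 0.0404]
ee_rot: [-3.142, -0.0, -3.111]
force: [-0.1, 0.7, 0.2]
width: 0.0006
gripper_force: 0.0
```

Request:
{"op": "carry_out", "data": {
  "commands": [
    {"dp":[0,0.002,0],"rotation":[0,0,0]},
    {"dp":[0,0.002,0],"rotation":[0,0,0]},
    {"dp":[0,0.001,0],"rotation":[0,0,0]},
    {"dp":[0,0,0],"rotation":[0,0,0]}
  ]
}}

```text
t: 24.25
eef_pos: [0.4992, 0.2322, 0.0404]
ee_rot: [-3.142, -0.0, -3.111]
force: [0.5, -1.0, 0.4]
width: 0.0004
gripper_force: 0.0
```

Request:
{"op": "carry_out", "data": {
  "commands": [
    {"dp":[0,0.001,0],"rotation":[0,0,0]},
    {"dp":[0,0.001,0],"rotation":[0,0,0]},
    {"dp":[0,0.001,0],"rotation":[0,0,0]},
    {"dp":[0,0,0],"rotation":[0,0,0]}
  ]
}}

```text
t: 24.75
eef_pos: [0.4989, 0.233, 0.0405]
ee_rot: [-3.139, -0.001, -3.111]
force: [3.7, -9.2, 4.0]
width: 0.0006
gripper_force: 5.1
```

Contact at 9 N and it stopped. I back off, lift and check.

Request:
{"op": "carry_out", "data": {
  "commands": [
    {"dp":[0,-0.015,0],"rotation":[0,0,0]},
    {"dp":[0,0,-0.05],"rotation":[0,0,0]},
    {"dp":[0,0.03,-0.05],"rotation":[0,0,0]},
    {"dp":[-0.02,0.05,-0.06],"rotation":[0,0,0]},
    {"dp":[0,0,0],"rotation":[0,0,0]},
    {"dp":[0,0,0],"rotation":[0,0,0]}
  ]
}}

```text
t: 25.5
eef_pos: [0.5123, 0.2888, 0.1863]
ee_rot: [3.141, -0.001, -3.111]
force: [0.6, -0.7, -0.4]
width: 0.0006
gripper_force: 0.0
```

Run:
```python
from w import *
save('w7.png',cv2.resize(im[90:270,180:420],(800,600),interpolation=cv2.INTER_CUBIC))
P=world('wrist',d,np.argwhere(d>0),s)
q=P[(P[:,2]>.031)&(P[:,2]<.042)&(P[:,0]>.4)&(P[:,0]<.57)&(P[:,1]>.2)&(P[:,1]<.37)]
k=q[abs(q[:,0]-.5)<.004]; k=k[k[:,1]>.3]; print(np.percentile(k[:,1],3))
k=q[abs(q[:,1]-.291)<.004]; k=k[k[:,0]>.51]; print(np.percentile(k[:,0],3))
```

```text
tcp [0.5123 0.2888 0.1863] [ 1.800e+02 -1.000e-01 -1.782e+02] 25.5
amber [207. 318.] [500.9 290.9] [60.  84.1] 1.6 27.2
amber [258. 116.] [562.2  88.4] [44.1 59.7] -79.2 4.8
0.33262470656134446
0.5308507353677878
```

View pics/w7.png

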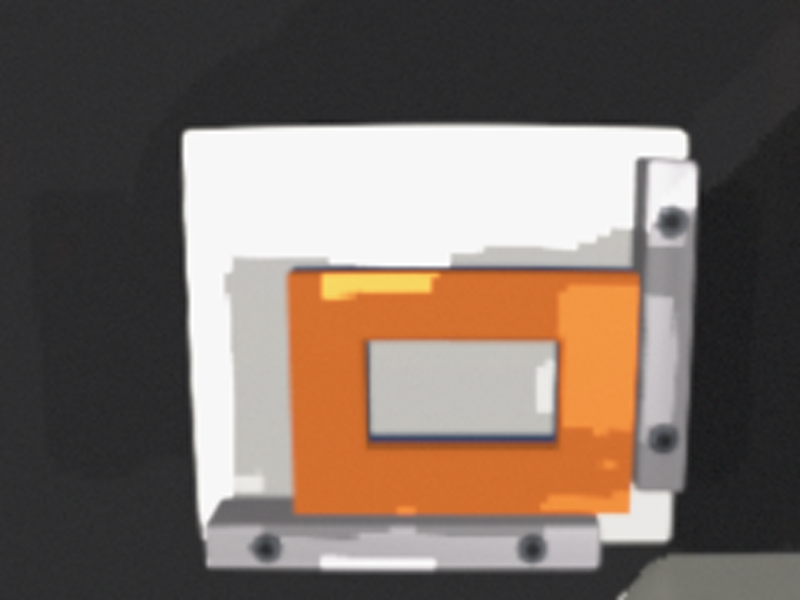

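The stack is flush: the amber edges meet both fences, and only a thin, even blue line shows at the near edge (y≈268). I hand in the job.

```bash
python3 -c "
from station import arm; print(arm.job_done())"
```

```text
the job is handed in; nothing more can be done
None
```

I handed the job in at about 25.5 s: blue is flat on the bed with amber flat on top, and the last camera check showed the stack flush and against both fences; the verdict was not reported back.

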